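# Dispense the long bushing

### The arm

A 6-joint arm with a two-finger parallel gripper is mounted at the origin on the work surface. World frame = base frame: x ahead of the robot, y to its left, z up, the work surface at z = 0. Lengths are in m, angles in degrees, forces in N, time in s.
With the tool pointing down it reaches from about 0.25 to 0.725 m from the base axis. Payload 9.7 kg.
Tool frame: the origin (TCP) lies at the very end of the fingers, on their centre line; the grasp point (between the pads) lies 19 mm behind it (bot.grasp_offset is the distance from the TCP to the grasp point, in m); x points along the fingers, y is the direction in which the jaws open and shut, and the axes are right-handed (so a half turn about x gives the same grasp; the last joint's range is limited). The gripper opens to 85 mm and grips with 20 to 120 N. Pads are 22 mm wide; open, the fingers measure 114 mm over their backs; the gripper's body (76 mm by 85 mm) begins 54 mm behind the grasp point. The pads swing forward as they close: fully open they stand 13 mm farther back than shut.
Start: joints at [-72.021, 4.979, 10.078, 95.1, 0, 90], TCP at [0.17, -0.523, 0.199] pointing down, gripper open.
Joint ranges: [-179.16, 179.16], [-48.56, 103.87], [-65.8, 70.77], [-126.05, 130.52], [-82.76, 87.17], [-180, 180]. Speed limits (degrees/s): [127.2, 127.2, 147.25, 180, 180, 180].

### API

Orientations are given as [roll, pitch, yaw] about the fixed x, y, z axes, in that order (R = Rz(yaw) Ry(pitch) Rx(roll)).
In Python, from plant import bot, cams, boxes_of gives the robot as it stands. The module is installed in compiled form; this text tells all that it offers.
- The arm moves only by the shell command python3 -m handwheel 'ROWS' [FORCE]. ROWS is JSON, a list of rows, each an object with "travel": the shift along the tool's x, y, z in mm, a list of three; "twist": the turn about the tool's x in rad; "grip": the opening, from 0 (shut) to 1 (fully open). A call has exactly 8 rows; each row is the pose to reach, as a shift and turn from the pose commanded when the call began, along the tool's axes at that moment; what a row does not reach only later rows make up. A row lasts 1/8 s, in which the tool goes at most 62.5 mm and 10.7 degrees, less where a joint would pass 70% of its speed; a pose out of reach is approached as far as the arm can. A call with a gripper value outside its range is refused whole. The fingers move at their own pace and stop on an object; FORCE is the grip in N (left out, the last holds). Time passes only in rows, so rows that repeat a pose let the fingers close, or fill a call up. It gives the time, the measured TCP pose, the force and the opening at its end, in the units of the state.
- bot.state(): the state, without advancing time (a new reading comes with each control period).
- cams.read_camera(name): name is "side" or "top"; returns the picture (384x512x3 uint8, blue, green, red); there is no depth.
- cams.camera_model(name): a dict with "vertical_fov" (degrees; the focal length in pixels is half the picture's height over the tangent of half this angle, whatever the lens; pixels are square), "cx", "cy" (the principal point, pixels), "R" (3x3) and "t" (3): a world point X has camera coordinates R X + t. Camera axes: x right, y down, z forward; pixel columns grow to the right and rows downward; lengths in m; the calibration is good to about 2 mm. A picture is of the moment at which its call begins. camera_model takes no time and is no camera call.
- bot.finish_job(): hands the job in, once; it reports no verdict.
Trained networks look in the newest picture that a camera, given by its name, has taken for a name from the list of things; names that differ only in an ending like _2 or _b are one class to them, and where a whole thing is asked for, a point or a joint stands for the part that bears it (a point fixed in the world has none). Each returns a list of dicts, best first, with "conf" (0 to 1); they miss things now and then, are a little off and sometimes report something else, mostly with a low value. They report only what shows in the picture. A call takes as long as a camera call.
- boxes_of(camera, thing): "centre" ([x, y, z] in m, in world coordinates, good to about 4 mm: the middle of the surface that is visible of it).
The state is a dict: "clock": time; "joint_pos": joint angles; "qd": joint speeds; "joint_efforts": joint torques, N m; "tool_pos": TCP position; "tcp_rot": TCP orientation; "wrist_force": force on the tool from outside, world axes, zero at the start; "moment": the same for the moment, N m; "finger_gap": finger opening in m.
Only numpy, scipy, OpenCV 4.12 (cv2) and the standard library are available. Lean on these libraries where they do the work, as an engineer would, in place of code of your own. Each camera call takes 0.05 s, during which the arm holds its last target.

### The job

Two little gravity dispensers stand on the repair bench, one holding a long brass bushing behind its gate, the other a short one. Press down the rubber pad of the long bushing's rocking lever so that the gate lifts and the bushing rolls down to the end of its chute, then let the lever come back up so that the gate is shut again. Do not touch the bushing, leave the short bushing's dispenser shut, and disturb nothing else on the bench.

Things in the scene. Friction and masses are not known exactly. Their poses are not given: they have to be found in the camera images.
- long_chute: the wider of two fixed dispensers: black base 104 mm wide (x -75 to +165 mm) under an open aluminium chute 48 mm wide inside, sloping 8 deg down to its +x. Origin: on the bench under the chute's centre line; +y is the lever's side. Gate at x = +80, end wall at +160 mm. Chute and bushing stay under 62 mm high; the pivot's ears (x = -20, y = +40 mm) reach 86 mm.
- long_lever (a joint): rocking lever of that dispenser, steel bar 206 mm long beside the chute, pivot 75 mm above the bench. 0 rad: level, gate shut. Grows as the pad is pressed, to a stop at 0.30 rad (pad 30 mm down, gate 30 mm up); the bushing passes under the gate from about 0.20 rad. A spring returns it to 0 when let go; pressing takes 2 N at first, 4 N at the stop.
- long_pad (a point): centre of the top face of the black rubber press pad on the uphill end of that lever, 38 x 38 x 8 mm, nothing beneath it: 82 mm above the bench when up, 52 mm at the stop; at x = -120 mm, y = +40 mm in the dispenser's frame when up. The point's axes are those of the dispenser, tilting with the lever.
- long_bushing: brass bushing, a cylinder 24 mm in diameter and 44 mm long, dark bore at its ends, loose (100 g, more or less). It lies across the wider chute and leans on the uphill side of the gate, a clear plastic blade under a steel cross arm. Origin: its centre; y along its length.
- long_pocket (a point): where the centre of the long bushing lies once it has rolled down against the end wall of its chute, 69 mm beyond the gate (x = +149 mm in the dispenser's frame, 32 mm above the bench).
- short_chute: the narrower of two fixed dispensers: black base 82 mm wide (x -75 to +165 mm) under an open aluminium chute 26 mm wide inside, sloping 8 deg down to its +x. Origin: on the bench under the chute's centre line; +y is the lever's side. Gate at x = +80, end wall at +160 mm. Chute and bushing stay under 62 mm high; the pivot's ears (x = -20, y = +29 mm) reach 86 mm.
- short_lever (a joint): rocking lever of that dispenser, steel bar 206 mm long beside the chute, pivot 75 mm above the bench. 0 rad: level, gate shut. Grows as the pad is pressed, to a stop at 0.30 rad (pad 30 mm down, gate 30 mm up); the bushing passes under the gate from about 0.20 rad. A spring returns it to 0 when let go; pressing takes 2 N at first, 4 N at the stop.
- short_pad (a point): centre of the top face of the black rubber press pad on the uphill end of that lever, 38 x 38 x 8 mm, nothing beneath it: 82 mm above the bench when up, 52 mm at the stop; at x = -120 mm, y = +29 mm in the dispenser's frame when up. The point's axes are those of the dispenser, tilting with the lever.
- short_bushing: brass bushing, a cylinder 24 mm in diameter and 22 mm long, dark bore at its ends, loose (50 g, more or less). It lies across the narrower chute and leans on the uphill side of the gate, a clear plastic blade under a steel cross arm. Origin: its centre; y along its length.
- short_pocket (a point): where the centre of the short bushing lies once it has rolled down against the end wall of its chute, 69 mm beyond the gate (x = +149 mm in the dispenser's frame, 32 mm above the bench).
- shell: round steel connector shell with a foot flange, 52 mm across, 30 mm high, loose on the bench, a bystander. Origin: its underside.
- flange: brass flange plate 40 x 40 x 6 mm with a hole, loose on the bench, a bystander. Origin: its underside.
- jar: white jar with black cap, 40 mm across, 45 mm high, loose on the bench, a bystander. Origin: its underside.
- clip: black plastic cable clip about 50 x 24 x 12 mm, loose on the bench, a bystander. Origin: its underside.
- driver: screwdriver 170 mm long with a black handle, lying along its x, loose on the bench, a bystander. Origin: on the bench below its middle.
- tape: roll of black tape 64 mm across, 18 mm high, loose on the bench, a bystander. Origin: its underside.
- wrench: steel wrench 130 mm long, lying along its x, loose on the bench, a bystander. Origin: on the bench below its middle.

How it is judged:
By the outcome, as a careful person would: the job done as asked, in the order asked, and still so for the second after the job is handed in, with the robot touching nothing.
It also fails if it takes over 32 s, if anything falls off the work surface, if the arm or the gripper's body presses on something with over 40 N, if the wrist force passes 120 N, or if a joint passes its speed limit or range.

## Working session

There is one attempt and no reset: what is moved stays moved. The work goes in short steps, Python scripts to look and compute and a shell command to move; the robot and the scene stay as the last step left them, time stands still between calls to the robot, and variables do not carry over. Pictures are saved under pics/ and viewed, and the job is handed in when it is done.

```bash
mkdir -p pics; python3 - <<'E'
from plant import bot,cams,boxes_of
import cv2,numpy as np
s=bot.state();print(s['clock'],s['tool_pos'],s['tcp_rot'],s['finger_gap'],s['wrist_force'])
for c in ['top','side']:
    im=cams.read_camera(c);cv2.imwrite(f'pics/{c}0.png',im)
    m=cams.camera_model(c);print(c,m)
    for n in ['long_chute','long_pad','long_bushing','short_pad','short_bushing','short_chute']:
        print(n,[(np.round(d['centre'],3).tolist(),round(d['conf'],2)) for d in boxes_of(c,n)][:3])
E
```

```text
0.0 [ 0.16969901 -0.5228799   0.19868887] [-89.65755398  89.92431156 108.32772374] 0.08568019306166706 [ 0.06942614 -0.0036118  -0.03948864]
top {'vertical_fov': 52.90114059213458, 'cx': 253.88803924932037, 'cy': 195.96881823566255, 'R': array([[-0.00785416, -0.99995453,  0.00540819],
       [-0.996793  ,  0.00739838, -0.07968046],
       [ 0.07963683, -0.00601667, -0.99680579]]), 't': array([0.00679096, 0.56120465, 1.15452321])}
long_chute [([0.638, 0.201, 0.022], 0.77)]
long_pad [([0.563, 0.251, 0.08], 0.94)]
long_bushing [([0.621, -0.137, 0.015], 0.36)]
short_pad [([0.522, -0.131, 0.074], 0.66)]
short_bushing [([0.664, -0.149, 0.052], 0.55), ([0.688, 0.089, 0.031], 0.2)]
short_chute [([0.62, -0.136, 0.021], 0.63), ([0.556, 0.469, 0.005], 0.41)]
side {'vertical_fov': 56.379907697780304, 'cx': 254.98328709041667, 'cy': 187.86777787196905, 'R': array([[-0.7615984 , -0.64790119,  0.01385404],
       [-0.48639006,  0.55735608, -0.67288848],
       [ 0.42824362, -0.51920925, -0.73961419]]), 't': array([0.41765689, 0.34459842, 1.00222872])}
long_chute [([0.616, 0.213, 0.022], 0.88)]
long_pad [([0.571, 0.251, 0.077], 0.72)]
long_bushing [([0.665, 0.179, 0.049], 0.51)]
short_pad [([0.524, -0.123, 0.08], 0.72)]
short_bushing []
short_chute [([0.62, -0.131, 0.006], 0.65), ([0.528, -0.127, 0.08], 0.18)]
```

View pics/top0.png

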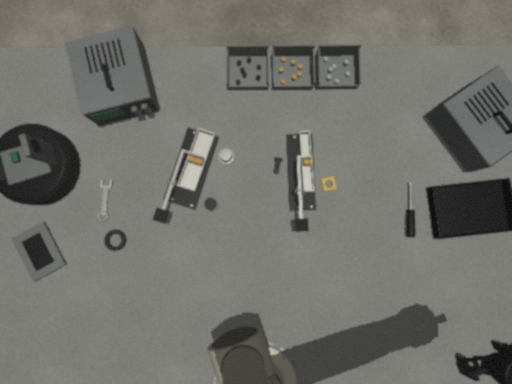

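View pics/side0.png

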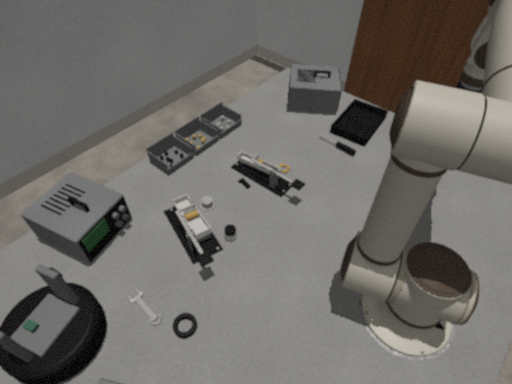

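```bash
cat > h.py <<'E'
import numpy as np,cv2
from plant import cams
def proj(c,X):
    m=cams.camera_model(c);f=192/np.tan(np.radians(m['vertical_fov']/2))
    p=np.asarray(X)@np.array(m['R']).T+m['t'];return np.c_[m['cx']+f*p[...,0]/p[...,2],m['cy']+f*p[...,1]/p[...,2]]
def back(c,u,v,z):
    m=cams.camera_model(c);f=192/np.tan(np.radians(m['vertical_fov']/2));R=np.array(m['R'])
    d=R.T@np.array([(u-m['cx'])/f,(v-m['cy'])/f,1]);o=-R.T@np.array(m['t'])
    return o+d*(z-o[2])/d[2]
E
python3 - <<'E'
import cv2
a=cv2.imread('pics/top0.png')[115:240,140:340];cv2.imwrite('pics/topz.png',cv2.resize(a,None,fx=4,fy=4,interpolation=cv2.INTER_CUBIC))
a=cv2.imread('pics/side0.png')[180:290,150:250];cv2.imwrite('pics/sidez.png',cv2.resize(a,None,fx=5,fy=5,interpolation=cv2.INTER_CUBIC))
E
```

```text
(no output)
```

View pics/topz.png

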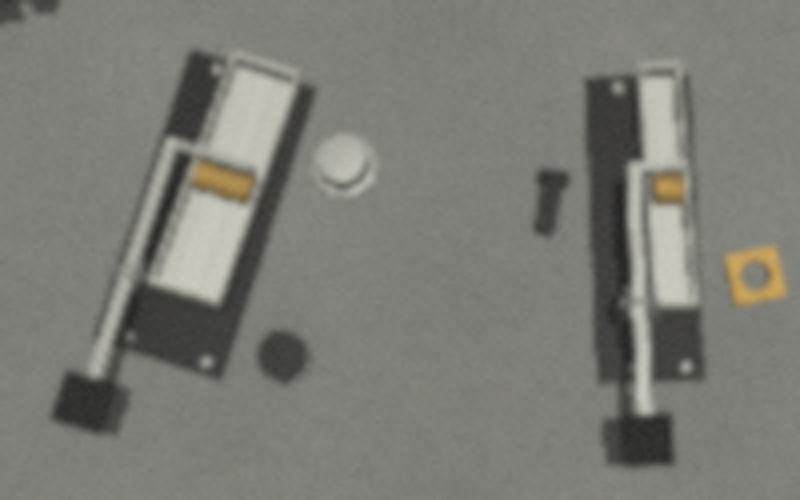

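View pics/sidez.png

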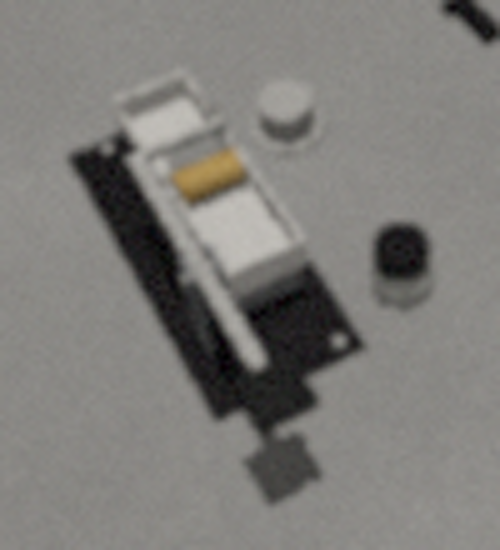

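```bash
python3 - <<'E'
from h import *
from plant import bot
P=lambda u,v,z:back('top',140+u/4,115+v/4,z).round(4)
print('pad top',P(86,402,.082),'side',back('side',150+281/5,180+393/5,.082).round(4))
print('lever end',P(173,143,.08))
c=[P(193,50,.005),P(315,87,.005),P(220,378,.005),P(125,345,.005)];print('base corners',c)
d=c[0]-c[3];print('yaw',np.degrees(np.arctan2(d[1],d[0])));d=c[1]-c[2];print(np.degrees(np.arctan2(d[1],d[0])))
pad=P(86,402,.082);l=P(173,143,.08)-pad;print('lever yaw',np.degrees(np.arctan2(l[1],l[0])),np.hypot(*l[:2]))
for yaw in(-19,-17):
  a=np.radians(yaw);print(yaw,(pad[:2]+np.array([np.cos(a)*120+np.sin(a)*40,np.sin(a)*120-np.cos(a)*40])/1000).round(4),
   'base center',np.mean(c,0)[:2]- np.array([np.cos(a)*.045,np.sin(a)*.045]))
s=bot.state();print(s['clock'],s['joint_pos'])
from scipy.spatial.transform import Rotation as Ro
R=Ro.from_euler('xyz',s['tcp_rot'],degrees=True).as_matrix();print(R.round(3))
for tgt in([.566,.252,.13],):
  print('delta tool mm',(R.T@(np.array(tgt)-s['tool_pos'])*1000).round(1))
E
```

```text
pad top [0.502  0.2693 0.082 ] side [0.4979 0.2739 0.082 ]
lever end [0.6908 0.2084 0.08  ]
base corners [array([0.7796, 0.2066, 0.005 ]), array([0.7495, 0.111 , 0.005 ]), array([0.5221, 0.1843, 0.005 ]), array([0.5482, 0.2577, 0.005 ])]
yaw -12.45275605087362
-17.866180813611816
lever yaw -17.877809911333795 0.19837905635424316
-19 [0.6024 0.1924] base center [0.60730166 0.20455057]
-17 [0.6051 0.196 ] base center [0.60681629 0.20305673]
0.7 [-7.20209884e+01  4.97681079e+00  1.00778172e+01  9.50995075e+01
  1.28035616e-03  9.00022850e+01]
[[ 0.     0.309 -0.951]
 [-0.    -0.951 -0.309]
 [-1.     0.    -0.   ]]
delta tool mm [  69.4 -615.  -616.1]
```

```bash
python3 -m handwheel '[{"travel":[0,-40,-34],"twist":-0.12,"grip":0},{"travel":[0,-86,-74],"twist":-0.24,"grip":0},{"travel":[0,-132,-113],"twist":-0.36,"grip":0},{"travel":[0,-178,-153],"twist":-0.48,"grip":0},{"travel":[0,-224,-192],"twist":-0.6,"grip":0},{"travel":[0,-270,-232],"twist":-0.72,"grip":0},{"travel":[0,-316,-271],"twist":-0.84,"grip":0},{"travel":[0,-350,-300],"twist":-0.942,"grip":0}]' 20
python3 - <<'E'
from plant import bot
import numpy as np
from scipy.spatial.transform import Rotation as Ro
s=bot.state();R=Ro.from_euler('xyz',s['tcp_rot'],degrees=True).as_matrix();print(s['joint_pos'],s['finger_gap'],R.round(3))
print((R.T@(np.array([.501,.271,.13])-s['tool_pos'])*1000).round(1))
E
```

```text
clock: 1.7
tool_pos: [0.3475, -0.0955, 0.1997]
tcp_rot: [95.7, 89.9, -12.0]
wrist_force: [-0.1, -0.9, -0.1]
finger_gap: 0.0
[-1.53746216e+01 -2.07489122e+01 -1.27374537e+01  9.79459551e+01
  3.81912442e-03  9.24008332e+01] 2.3379137079147252e-05 [[ 0.001  0.952 -0.305]
 [-0.    -0.305 -0.952]
 [-1.     0.001 -0.   ]]
[  69.8   34.2 -395.9]
```

```bash
python3 -m handwheel '[{"travel":[5,5,-56],"twist":0,"grip":0},{"travel":[10,10,-114],"twist":0,"grip":0},{"travel":[20,15,-172],"twist":0,"grip":0},{"travel":[30,20,-230],"twist":0,"grip":0},{"travel":[40,26,-288],"twist":0,"grip":0},{"travel":[50,30,-344],"twist":0,"grip":0},{"travel":[60,34,-390],"twist":0,"grip":0},{"travel":[70,34,-396],"twist":0,"grip":0}]' 20
python3 - <<'E'
from plant import bot
from h import *
from scipy.spatial.transform import Rotation as Ro
s=bot.state();R=Ro.from_euler('xyz',s['tcp_rot'],degrees=True).as_matrix();print(s['joint_pos'].round(1),R.round(3),s['tool_pos'])
print((R.T@(np.array([.501,.271,.13])-s['tool_pos'])*1000).round(1))
for c in['top','side']:
  im=cams.read_camera(c)
  p=proj(c,np.array([s['tool_pos'],[.501,.271,.082]]));print(c,p.round(1))
  for q,col in zip(p,[(0,0,255),(0,255,0)]): cv2.circle(im,tuple(int(v) for v in q.round()),1,col,-1)
  u,v=p[1].astype(int);a=im[max(0,v-60):v+60,max(0,u-80):u+80];cv2.imwrite(f'pics/{c}1.png',cv2.resize(a,None,fx=4,fy=4,interpolation=cv2.INTER_CUBIC))
E
```

```text
clock: 2.7
tool_pos: [0.5024, 0.2707, 0.128]
tcp_rot: [-53.5, 89.9, -161.4]
wrist_force: [0.5, -1.2, 0.3]
finger_gap: -0.0001
[ 28.3   7.    4.4  87.4   0.  136.2] [[-0.001  0.952 -0.307]
 [-0.    -0.307 -0.952]
 [-1.    -0.001  0.001]] [0.5023699  0.27065276 0.12796893]
[-2.  -1.4  0.1]
top [[157.1 214.9]
 [160.9 215.9]]
side [[204.5 248. ]
 [206.2 257.3]]
```

View pics/top1.png

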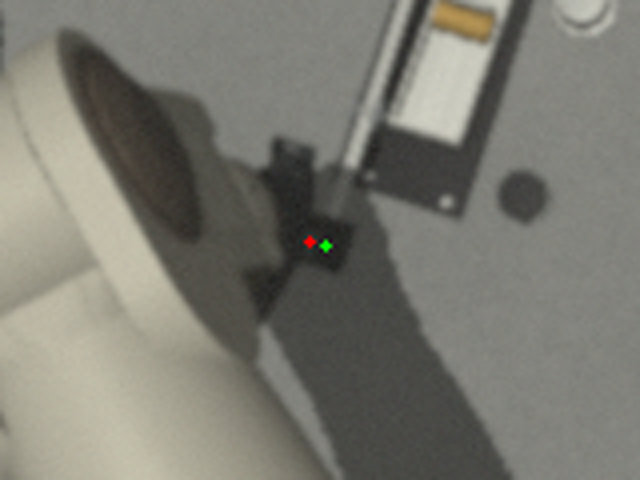

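View pics/side1.png

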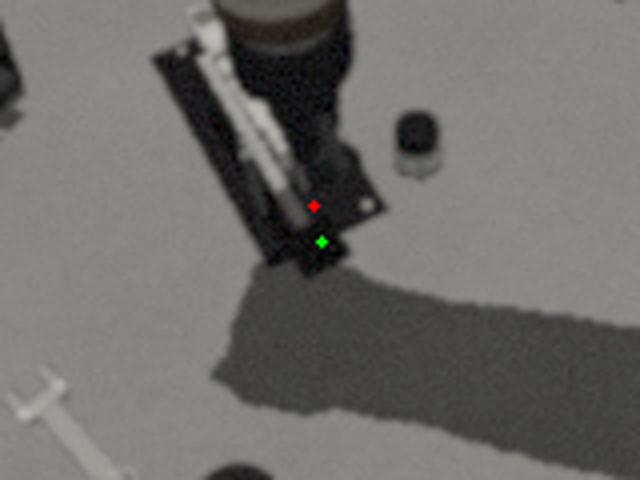

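```bash
python3 -m handwheel '[{"travel":[15,-1,0],"twist":0,"grip":0},{"travel":[30,-1,0],"twist":0,"grip":0},{"travel":[40,-1,0],"twist":0,"grip":0},{"travel":[48,-1,0],"twist":0,"grip":0},{"travel":[54,-1,0],"twist":0,"grip":0},{"travel":[60,-1,0],"twist":0,"grip":0},{"travel":[67,-1,0],"twist":0,"grip":0},{"travel":[67,-1,0],"twist":0,"grip":0}]'
python3 - <<'E'
from plant import bot
from h import *
s=bot.state()
for c in['top','side']:
  im=cams.read_camera(c)
  p=proj(c,np.array([[.6,.2,.05]]))
  u,v=p[0].astype(int);a=im[max(0,v-70):v+70,max(0,u-80):u+80];cv2.imwrite(f'pics/{c}2.png',cv2.resize(a,None,fx=4,fy=4,interpolation=cv2.INTER_CUBIC))
E
```

```text
clock: 3.8
tool_pos: [0.5009, 0.2686, 0.0618]
tcp_rot: [-44.6, 90.0, -152.7]
wrist_force: [-0.4, -0.2, -0.8]
finger_gap: 0.0004
```

View pics/top2.png

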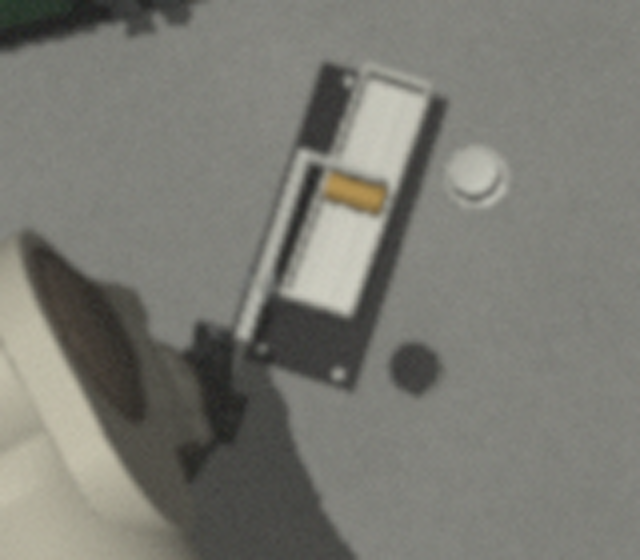

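View pics/side2.png

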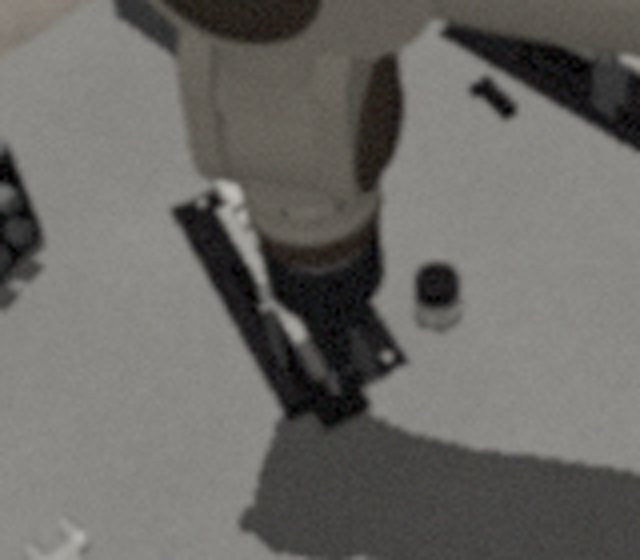

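```bash
python3 - <<'E'
from plant import bot
from h import *
s=bot.state();print(s['wrist_force'],s['tool_pos'],s['joint_efforts'])
for c,(u0,u1,v0,v1) in {'top':(130,220,120,235),'side':(150,250,180,290)}.items():
  a=cv2.imread(f'pics/{c}0.png')[v0:v1,u0:u1];b=cams.read_camera(c);cv2.imwrite(f'pics/{c}_full3.png',b);b=b[v0:v1,u0:u1]
  z=[cv2.resize(np.clip(x.astype(float)*1.6,0,255).astype(np.uint8),None,fx=4,fy=4,interpolation=cv2.INTER_CUBIC) for x in(a,b)]
  cv2.imwrite(f'pics/{c}3.png',np.hstack(z))
  for n in['long_pad','long_lever','long_bushing']:
    from plant import boxes_of
    print(c,n,[(np.round(d['centre'],3).tolist(),round(d['conf'],2)) for d in boxes_of(c,n)][:2])
E
```

```text
[-0.04897527  0.7330229  -0.85182241] [0.50119228 0.26869206 0.06248506] [-9.77834025e-04 -5.41991615e+01  4.63989937e+01 -1.88492431e-02
  1.51558656e-04 -6.56682073e-05]
top long_pad [([0.629, 0.232, 0.076], 0.57)]
top long_lever [([0.622, 0.234, 0.079], 0.74)]
top long_bushing []
side long_pad [([0.537, 0.258, 0.078], 0.71)]
side long_lever [([0.658, -0.062, 0.01], 0.71), ([0.539, 0.264, 0.076], 0.59)]
side long_bushing []
```

View pics/top3.png

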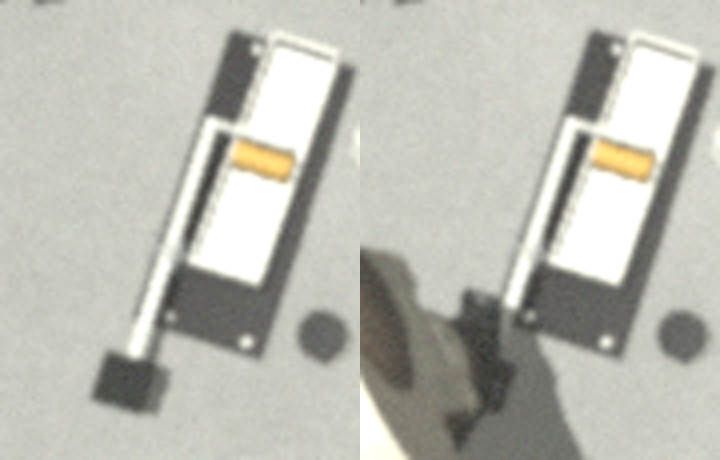

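View pics/side3.png

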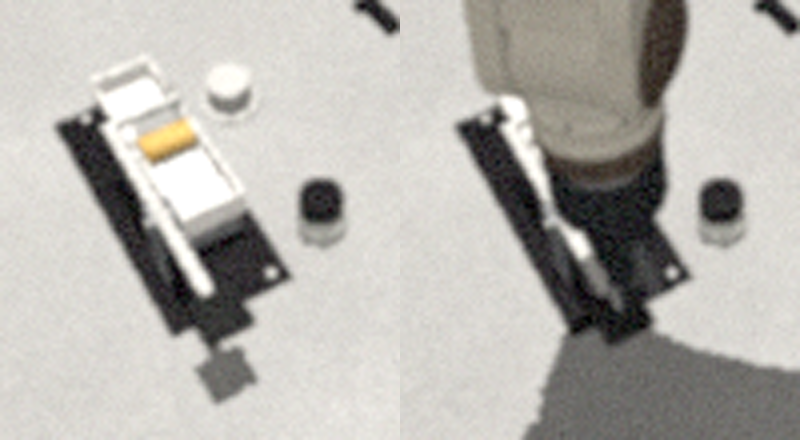

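```bash
python3 - <<'E'
from h import *
a=np.radians(-18);pad=np.array([.501,.271]);o=pad+np.array([np.cos(a)*.12+np.sin(a)*.04,np.sin(a)*.12-np.cos(a)*.04])
def W(x,y,z): return [o[0]+np.cos(a)*x-np.sin(a)*y,o[1]+np.sin(a)*x+np.cos(a)*y,z]
for th in(0,.2,.3):
  pts=[]
  for lx in(-100,100):
    x=-.02+lx/1000*np.cos(th);z=.078+lx/1000*np.sin(th);pts.append(W(x,.04,z))
  t=(proj('top',np.array(pts))-[130,120])*4;s=(proj('side',np.array(pts))-[150,180])*4;print(th,'top',t.round(0).tolist(),'side',s.round(0).tolist())
E
python3 -c "
import cv2
b=cv2.imread('pics/side_full3.png')[190:280,160:230];cv2.imwrite('pics/s3z.png',cv2.resize(cv2.convertScaleAbs(b,alpha=2.2),None,fx=6,fy=6,interpolation=cv2.INTER_CUBIC))
b=cv2.imread('pics/top_full3.png')[170:240,130:210];cv2.imwrite('pics/t3z.png',cv2.resize(cv2.convertScaleAbs(b,alpha=2.2),None,fx=7,fy=7,interpolation=cv2.INTER_CUBIC))"
```

```text
0 top [[125.0, 384.0], [212.0, 123.0]] side [[225.0, 312.0], [112.0, 123.0]]
0.2 top [[132.0, 382.0], [207.0, 120.0]] side [[226.0, 325.0], [109.0, 109.0]]
0.3 top [[136.0, 379.0], [203.0, 121.0]] side [[226.0, 329.0], [109.0, 103.0]]
```

View pics/s3z.png

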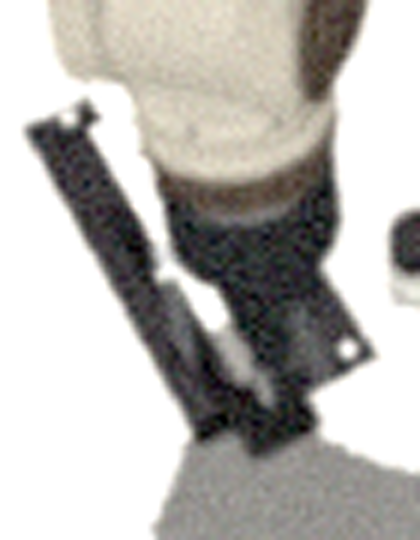

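View pics/t3z.png

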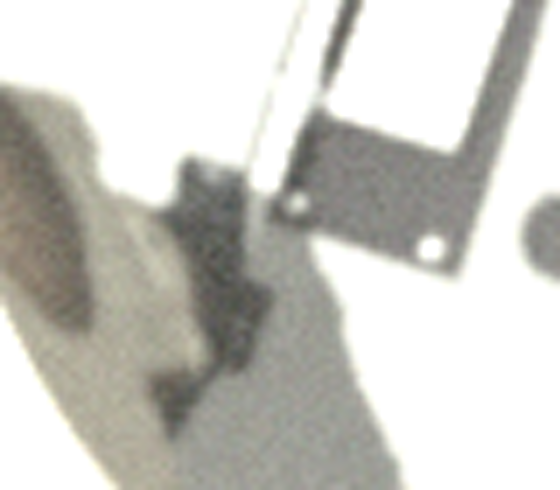

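```bash
python3 -m handwheel '[{"travel":[2,0,0],"twist":0,"grip":0},{"travel":[4,0,0],"twist":0,"grip":0},{"travel":[6,0,0],"twist":0,"grip":0},{"travel":[6,0,0],"twist":0,"grip":0},{"travel":[6,0,0],"twist":0,"grip":0},{"travel":[6,0,0],"twist":0,"grip":0},{"travel":[6,0,0],"twist":0,"grip":0},{"travel":[6,0,0],"twist":0,"grip":0}]'
python3 - <<'E'
from plant import bot
from h import *
for c,(u0,u1,v0,v1) in {'top':(130,220,120,235),'side':(150,250,180,290)}.items():
  a=cv2.imread(f'pics/{c}0.png')[v0:v1,u0:u1];b=cams.read_camera(c);cv2.imwrite(f'pics/{c}_full4.png',b);b=b[v0:v1,u0:u1]
  z=[cv2.resize(np.clip(x.astype(float)*1.6,0,255).astype(np.uint8),None,fx=4,fy=4,interpolation=cv2.INTER_CUBIC) for x in(a,b)]
  cv2.imwrite(f'pics/{c}4.png',np.hstack(z))
  s=bot.state();print(s['wrist_force'],s['moment'],s['tool_pos'])
E
```

```text
clock: 5.3
tool_pos: [0.5012, 0.2687, 0.0564]
tcp_rot: [127.1, 90.0, 19.0]
wrist_force: [-0.3, 0.2, 0.6]
finger_gap: -0.0001
[ 0.11464588  0.39918836 -0.50033944] [ 0.0042937  -0.02902317  0.04295115] [0.50117911 0.26868617 0.05642214]
[ 0.14741442 -0.38932663 -0.01059073] [ 0.00578254  0.00696734 -0.01736317] [0.50114664 0.26865716 0.05638967]
```

View pics/top4.png

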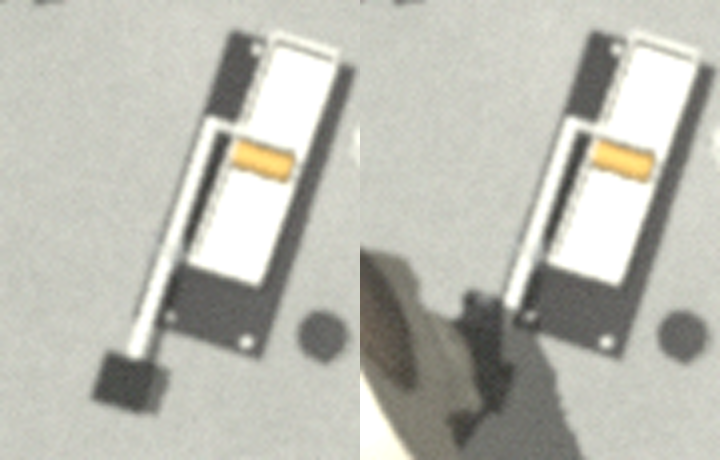

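View pics/side4.png

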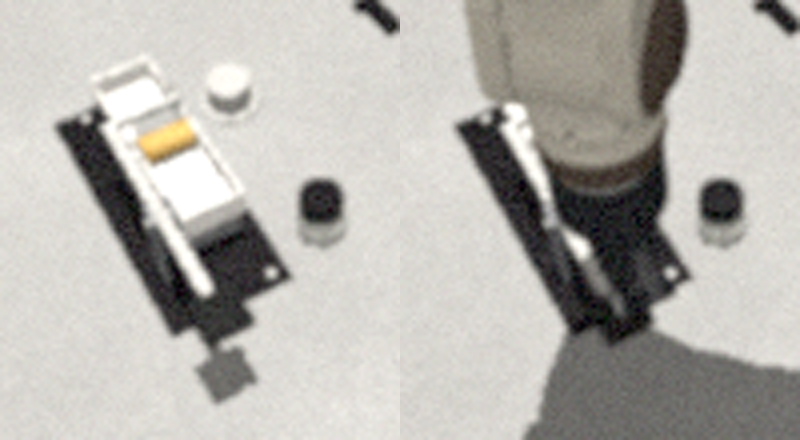

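```bash
python3 - <<'E'
from h import *
T=np.array([.5011,.2687,.0564])
for c,n,k in(('top','top_full4',9),('side','side_full4',9)):
  im=cv2.imread(f'pics/{n}.png')
  P=[T,T+[0,0,.03],T+[0,0,.073],[.501,.271,.082]]
  p=proj(c,np.array(P));u,v=p[0].astype(int);u0,v0=u-35,v-32
  a=im[v0:v0+58,u0:u0+75].astype(float);a=np.clip((a/255)**.5*330,0,255).astype(np.uint8)
  a=cv2.resize(a,None,fx=k,fy=k,interpolation=cv2.INTER_CUBIC)
  for q,col in zip(p,[(0,0,255),(0,128,255),(0,255,255),(0,255,0)]):
    cv2.circle(a,tuple(int(x) for x in (q-[u0,v0]+.5)*k),3,col,-1)
  cv2.imwrite(f'pics/{c}4z.png',a);print(u0,v0,p.round(1).tolist())
E
```

```text
128 184 [[163.7, 216.1], [161.3, 215.8], [157.7, 215.3], [160.9, 215.9]]
172 229 [[207.5, 261.4], [206.6, 255.9], [205.2, 247.6], [206.2, 257.3]]
```

View pics/top4z.png

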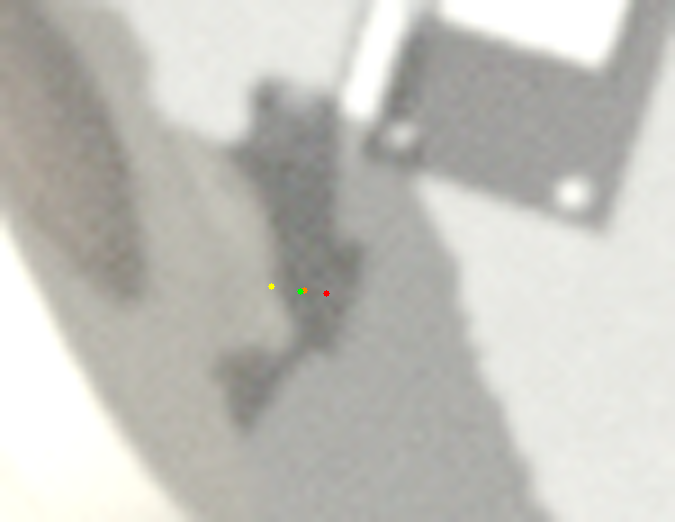

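View pics/side4z.png

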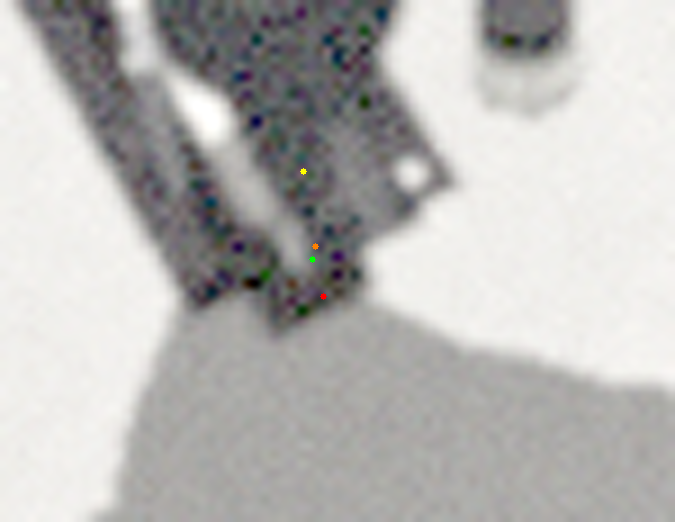

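```bash
python3 - <<'E'
from h import *
def track(c,n,rois):
  a=cv2.cvtColor(cv2.imread(f'pics/{c}0.png'),6).astype(np.float32);b=cv2.cvtColor(cv2.imread(f'pics/{n}.png'),6).astype(np.float32)
  for nm,(u,v,w,h) in rois.items():
    k=8
    t=cv2.resize(a[v:v+h,u:u+w],None,fx=k,fy=k,interpolation=cv2.INTER_CUBIC)
    s=cv2.resize(b[v-6:v+h+6,u-6:u+w+6],None,fx=k,fy=k,interpolation=cv2.INTER_CUBIC)
    r=cv2.matchTemplate(s,t,cv2.TM_CCOEFF_NORMED);_,m,_,l=cv2.minMaxLoc(r);print(c,nm,round(m,3),(np.array(l)/k-6).round(2))
track('top','top_full4',{'leverend':(176,145,12,14),'mid':(168,160,14,20),'bushing':(186,152,20,14),'endwall':(195,125,24,14),'holes':(186,198,14,12)})
track('side','side_full4',{'leverend':(172,205,12,20),'hole':(167,205,9,10),'pad':(196,252,20,16)})
E
python3 - <<'E'
import cv2,numpy as np
z=[]
for n in('top0','top_full4'):
  a=cv2.imread(f'pics/{n}.png')[140:170,170:215];z.append(cv2.resize(a,None,fx=8,fy=8,interpolation=cv2.INTER_CUBIC))
cv2.imwrite('pics/cmp.png',np.hstack(z))
z=[]
for n in('side0','side_full4'):
  a=cv2.imread(f'pics/{n}.png')[193:240,160:205];z.append(cv2.resize(a,None,fx=8,fy=8,interpolation=cv2.INTER_CUBIC))
cv2.imwrite('pics/cmps.png',np.hstack(z))
E
```

```text
top leverend 0.998 [0. 0.]
top mid 0.997 [0. 0.]
top bushing 0.997 [0. 0.]
top endwall 0.998 [0. 0.]
top holes 0.996 [0. 0.]
side leverend 0.934 [-0.12  0.5 ]
side hole 0.98 [0.   0.12]
side pad 0.819 [-0.12  0.38]
```

View pics/cmp.png

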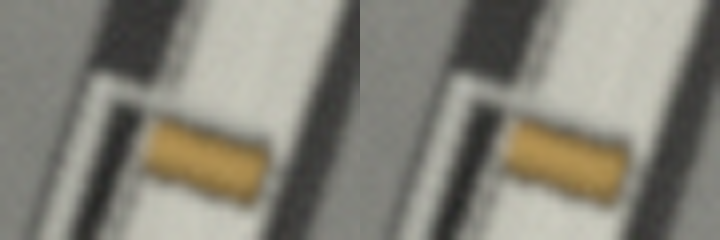

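View pics/cmps.png

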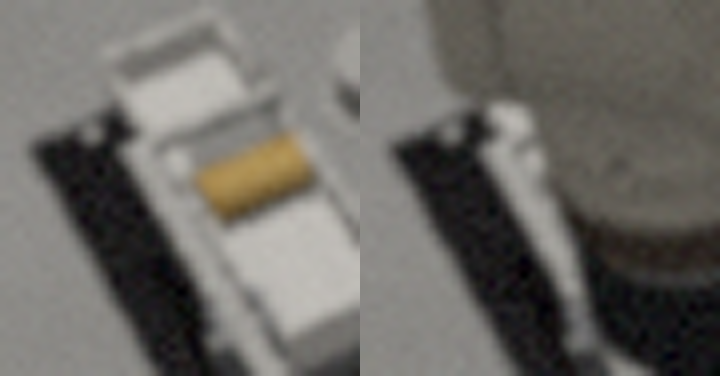

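```bash
python3 - <<'E'
import cv2,numpy as np
for n,(u0,v0) in (('side_full4',(130,150)),('top_full4',(80,130))):
  a=cv2.imread(f'pics/{n}.png')[v0:v0+150,u0:u0+200].astype(float);a=np.clip((a/255)**.6*300,0,255).astype(np.uint8)
  cv2.imwrite(f'pics/{n}z.png',cv2.resize(a,None,fx=4,fy=4,interpolation=cv2.INTER_CUBIC))
E
```

```text
(no output)
```

View pics/side_full4z.png

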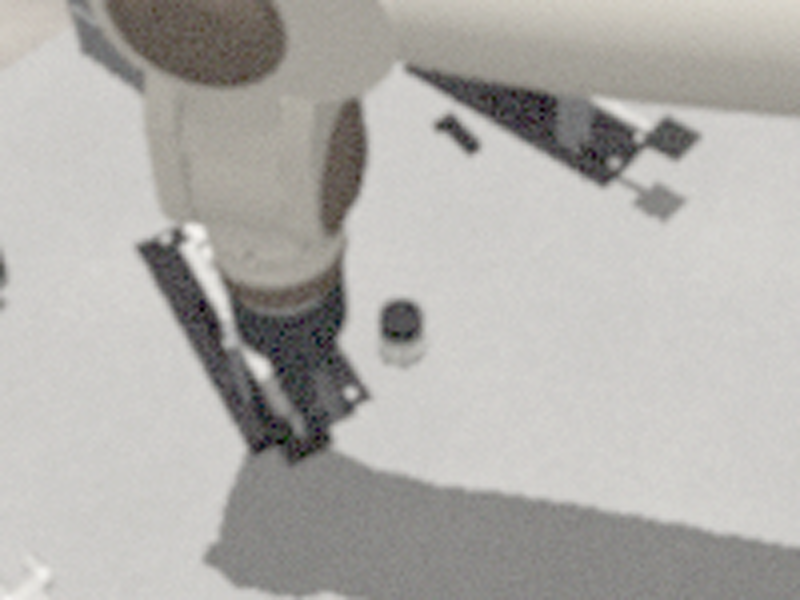

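View pics/top_full4z.png

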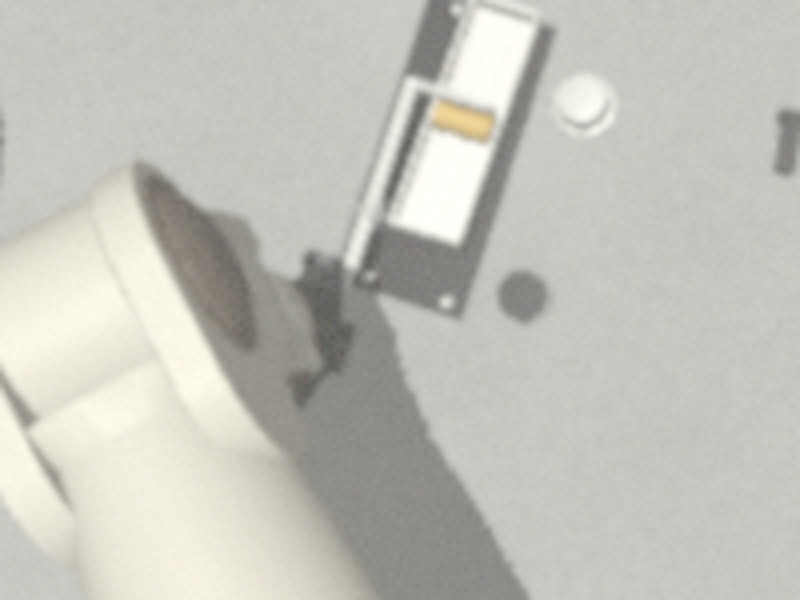

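```bash
python3 - <<'E'
from h import *
T=np.array([.5011,.2687,.0564]);d=np.array([.952,-.307,0]);e=np.array([.307,.952,0])
for h in(.04,.06,.073,.1):
  for w in(.0425,-.0425):
    P=np.array([T+[0,0,h]+d*w+e*s for s in(-.011,-.038)]);print(h,w,'top zoom4',((proj('top',P)-[80,130])*4).round().tolist(),'side zoom4',((proj('side',P)-[130,150])*4).round().tolist())
for h in (.1,.15,.19,.21,.23): print(h,'side',((proj('side',np.array([T+[0,0,h]]))-[130,150])*4).round())
E
```

```text
0.04 0.0425 top zoom4 [[356.0, 290.0], [392.0, 302.0]] side zoom4 [[292.0, 366.0], [326.0, 350.0]]
0.04 -0.0425 top zoom4 [[318.0, 405.0], [354.0, 416.0]] side zoom4 [[347.0, 455.0], [382.0, 437.0]]
0.06 0.0425 top zoom4 [[350.0, 289.0], [386.0, 300.0]] side zoom4 [[290.0, 350.0], [324.0, 334.0]]
0.06 -0.0425 top zoom4 [[311.0, 405.0], [348.0, 417.0]] side zoom4 [[345.0, 439.0], [380.0, 421.0]]
0.073 0.0425 top zoom4 [[346.0, 287.0], [383.0, 299.0]] side zoom4 [[288.0, 339.0], [322.0, 323.0]]
0.073 -0.0425 top zoom4 [[306.0, 405.0], [344.0, 417.0]] side zoom4 [[344.0, 429.0], [380.0, 411.0]]
0.1 0.0425 top zoom4 [[337.0, 285.0], [375.0, 297.0]] side zoom4 [[284.0, 317.0], [319.0, 300.0]]
0.1 -0.0425 top zoom4 [[296.0, 406.0], [335.0, 418.0]] side zoom4 [[341.0, 407.0], [378.0, 389.0]]
0.1 side [[297. 368.]]
0.15 side [[290. 325.]]
0.19 side [[284. 287.]]
0.21 side [[281. 268.]]
0.23 side [[278. 247.]]
```

```bash
python3 - <<'E'
import cv2,numpy as np
from h import *
ims=[cv2.imread(f'pics/{n}.png').astype(float) for n in('side_full3',)]
u0,v0=180,215
out=[]
for n in('side_full3','side_full4'):
  a=cv2.imread(f'pics/{n}.png').astype(float);a=cv2.GaussianBlur(a,(0,0),.7)[v0:v0+55,u0:u0+50]
  out.append(cv2.resize(np.clip((a-5)*4.5,0,255).astype(np.uint8),None,fx=8,fy=8,interpolation=cv2.INTER_CUBIC))
cv2.imwrite('pics/dk.png',np.hstack(out))
u0,v0=140,185;a=cv2.imread('pics/top_full4.png').astype(float);a=cv2.GaussianBlur(a,(0,0),.7)[v0:v0+60,u0:u0+60]
cv2.imwrite('pics/dkt.png',cv2.resize(np.clip((a-20)*3,0,255).astype(np.uint8),None,fx=9,fy=9,interpolation=cv2.INTER_CUBIC))
E
```

```text
(no output)
```

View pics/dk.png

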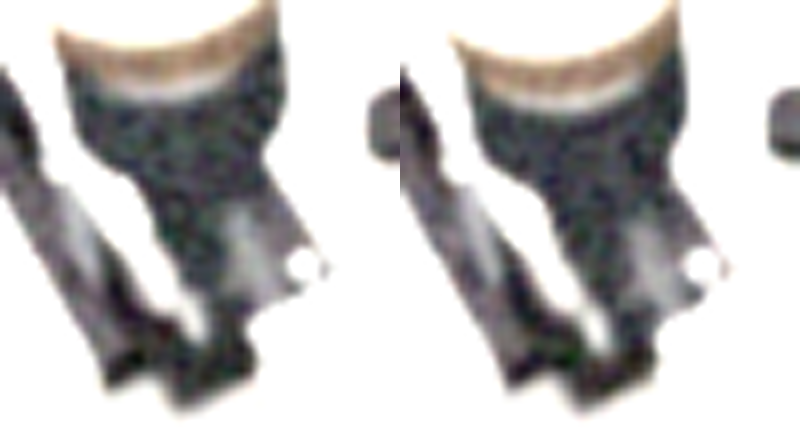

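View pics/dkt.png

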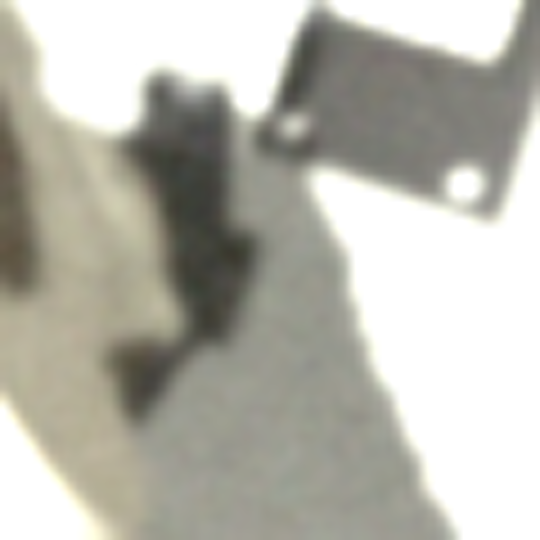

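```bash
python3 -m handwheel '[{"travel":[-25,0,0],"twist":0,"grip":0},{"travel":[-50,0,0],"twist":0,"grip":0},{"travel":[-70,0,0],"twist":0,"grip":0},{"travel":[-70,-30,0],"twist":0,"grip":0},{"travel":[-70,-60,0],"twist":0,"grip":0},{"travel":[-70,-80,0],"twist":0,"grip":0},{"travel":[-70,-80,0],"twist":0,"grip":0},{"travel":[-70,-80,0],"twist":0,"grip":0}]'
python3 - <<'E'
from plant import bot
from h import *
s=bot.state();T=s['tool_pos'];print(T,s['clock'])
for c in('side','top'):
  im=cams.read_camera(c);cv2.imwrite(f'pics/{c}_full5.png',im)
  P=np.array([T,T+[0,0,.073]]);p=proj(c,P);u,v=p[0].astype(int);u0,v0=u-40,v-38;k=8
  a=cv2.resize(np.clip((im[v0:v0+72,u0:u0+80].astype(float)-10)*2.5,0,255).astype(np.uint8),None,fx=k,fy=k,interpolation=cv2.INTER_CUBIC)
  for q,col in zip(p,[(0,0,255),(0,255,255)]): cv2.circle(a,tuple(int(x) for x in (q-[u0,v0]+.5)*k),3,col,-1)
  cv2.imwrite(f'pics/{c}5.png',a);print(u0,v0,p)
E
```

```text
clock: 6.4
tool_pos: [0.4255, 0.2935, 0.1264]
tcp_rot: [116.3, 90.0, 8.3]
wrist_force: [0.7, -0.5, -0.6]
finger_gap: -0.0002
[0.42554646 0.2934607  0.12640283] 6.4
178 232 [[218.793958   270.35355532]
 [216.99472289 255.49631955]]
108 204 [[148.61823057 242.95105451]
 [141.01833939 244.13939962]]
```

View pics/side5.png

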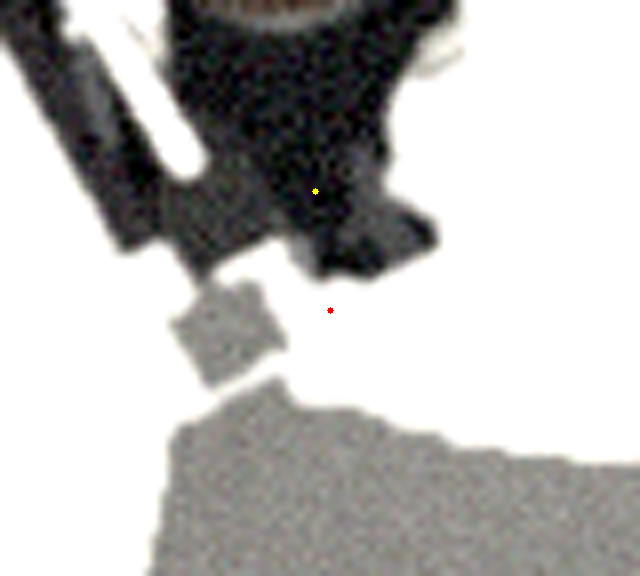

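View pics/top5.png

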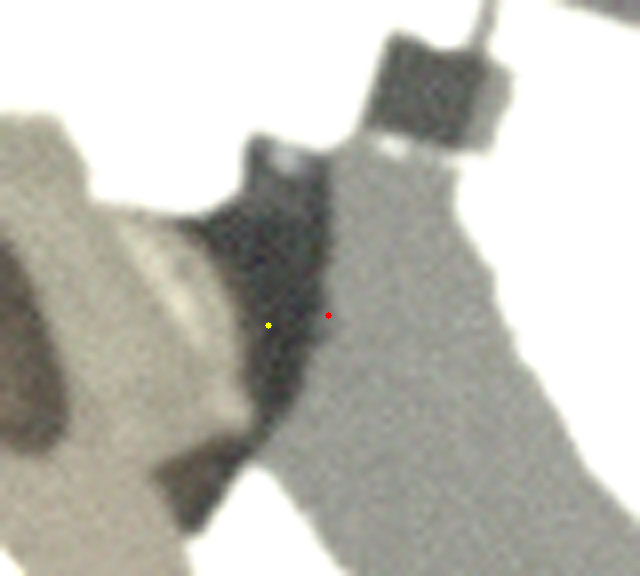

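```bash
python3 -m handwheel '[{"travel":[0,30,0],"twist":0,"grip":0},{"travel":[0,60,0],"twist":0,"grip":0},{"travel":[0,80,0],"twist":0,"grip":0},{"travel":[25,80,0],"twist":0,"grip":0},{"travel":[50,80,0],"twist":0,"grip":0},{"travel":[70,80,0],"twist":0,"grip":0},{"travel":[76,80,0],"twist":0,"grip":0},{"travel":[76,80,0],"twist":0,"grip":0}]'
python3 -m handwheel '[{"travel":[2,0,0],"twist":0,"grip":0},{"travel":[4,0,0],"twist":0,"grip":0},{"travel":[6,0,0],"twist":0,"grip":0},{"travel":[8,0,0],"twist":0,"grip":0},{"travel":[10,0,0],"twist":0,"grip":0},{"travel":[10,0,0],"twist":0,"grip":0},{"travel":[10,0,0],"twist":0,"grip":0},{"travel":[10,0,0],"twist":0,"grip":0}]'
cat > look.py <<'E'
import sys
from plant import bot
from h import *
n=sys.argv[1];s=bot.state();T=s['tool_pos'];print(T,s['clock'],s['wrist_force'].round(2))
for c,(u0,v0) in {'top':(150,120),'side':(165,190)}.items():
  b=cams.read_camera(c);cv2.imwrite(f'pics/{c}_full{n}.png',b)
  z=[cv2.resize(np.clip((x[v0:v0+80,u0:u0+66].astype(float)-8)*1.8,0,255).astype(np.uint8),None,fx=6,fy=6,interpolation=cv2.INTER_CUBIC) for x in(cv2.imread(f'pics/{c}0.png'),b)]
  cv2.imwrite(f'pics/{c}{n}.png',np.hstack(z))
  print(bot.state()['wrist_force'].round(2))
a=cv2.cvtColor(cv2.imread('pics/top0.png'),6).astype(np.float32);b=cv2.cvtColor(cv2.imread(f'pics/top_full{n}.png'),6).astype(np.float32)
for nm,(u,v,w,h) in {'leverend':(176,145,12,14),'bushing':(186,152,20,14),'endwall':(195,125,24,14)}.items():
    t=cv2.resize(a[v:v+h,u:u+w],None,fx=8,fy=8,interpolation=2);q=cv2.resize(b[v-6:v+h+6,u-6:u+w+6],None,fx=8,fy=8,interpolation=2)
    _,m,_,l=cv2.minMaxLoc(cv2.matchTemplate(q,t,cv2.TM_CCOEFF_NORMED));print(nm,round(m,3),np.array(l)/8-6)
E
python3 look.py 6
```

```text
clock: 7.5
tool_pos: [0.5012, 0.2686, 0.0506]
tcp_rot: [-47.7, 90.0, -155.8]
wrist_force: [-0.4, -0.0, 0.7]
finger_gap: 0.0004
clock: 8.5
tool_pos: [0.5011, 0.2686, 0.0403]
tcp_rot: [-36.0, 90.0, -144.1]
wrist_force: [0.2, 1.2, 0.4]
finger_gap: 0.0001
[0.50105097 0.26859245 0.04031048] 8.5 [0.25 1.2  0.37]
[-0.22  0.17  1.66]
[0.38 0.   0.81]
leverend 0.966 [-0.375 -0.375]
bushing 0.938 [ 0.375 -0.75 ]
endwall 0.998 [0. 0.]
```

View pics/top6.png

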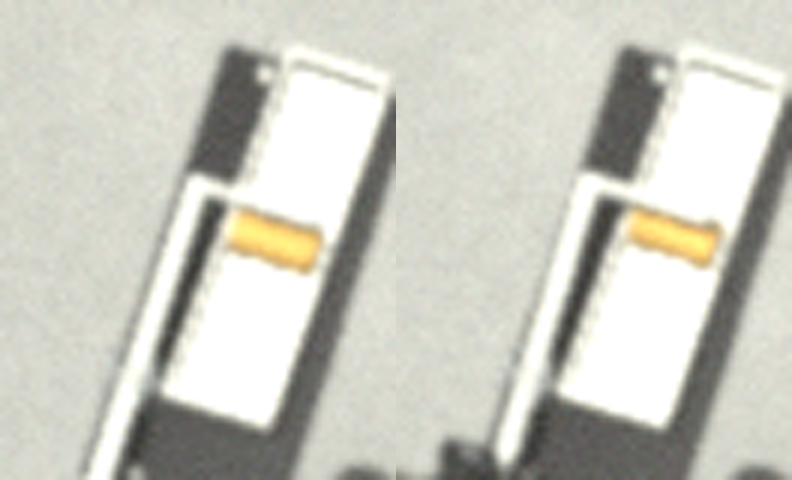

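View pics/side6.png

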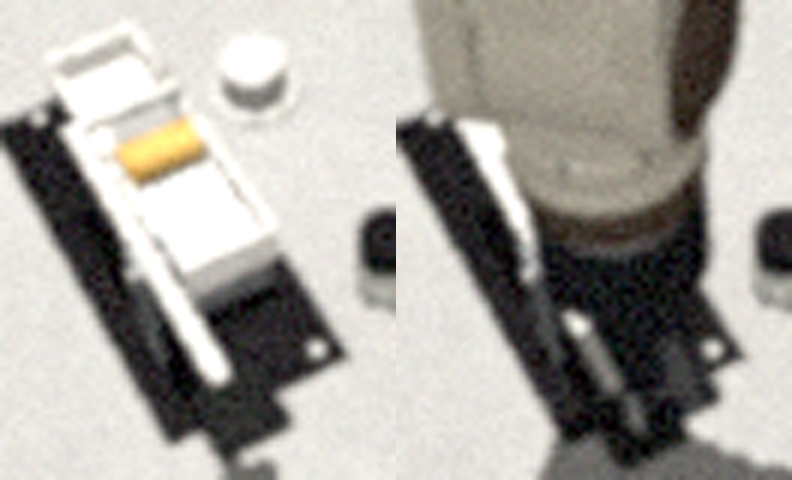

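```bash
python3 -m handwheel '[{"travel":[4,0,0],"twist":0,"grip":0},{"travel":[8,0,0],"twist":0,"grip":0},{"travel":[12,0,0],"twist":0,"grip":0},{"travel":[15,0,0],"twist":0,"grip":0},{"travel":[17,0,0],"twist":0,"grip":0},{"travel":[17,0,0],"twist":0,"grip":0},{"travel":[17,0,0],"twist":0,"grip":0},{"travel":[17,0,0],"twist":0,"grip":0}]'
python3 look.py 7
```

```text
clock: 9.6
tool_pos: [0.5011, 0.2687, 0.0235]
tcp_rot: [-146.9, 90.0, 105.0]
wrist_force: [0.3, -0.8, 3.7]
finger_gap: 0.0003
[0.50110649 0.26870885 0.02349053] 9.6 [ 0.31 -0.78  3.65]
[ 0.55 -0.61  3.05]
[-0.24 -0.89  2.85]
leverend 0.844 [-1.625 -0.375]
bushing 0.698 [ 1.5   -4.125]
endwall 0.86 [-2.25  6.  ]
```

View pics/top7.png

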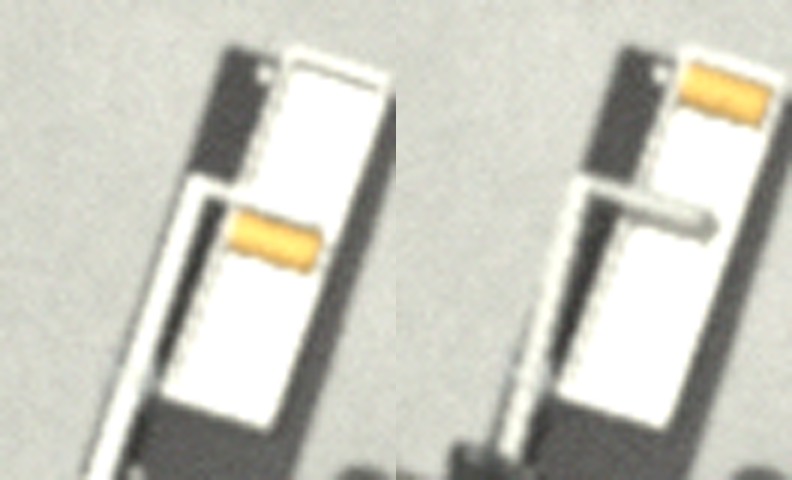

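View pics/side7.png

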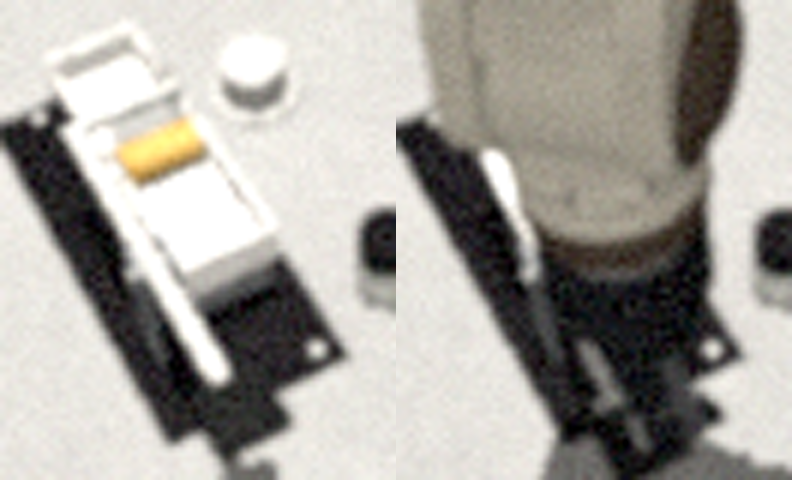

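The top view (right half) shows the gate arm raised and the bushing lying against the end wall, at about pixel (272, 135). The wrist reads 3–4 N. Next I let the lever up gently and back off.

```bash
python3 -m handwheel '[{"travel":[-5,0,0],"twist":0,"grip":0},{"travel":[-10,0,0],"twist":0,"grip":0},{"travel":[-15,0,0],"twist":0,"grip":0},{"travel":[-20,0,0],"twist":0,"grip":0},{"travel":[-30,0,0],"twist":0,"grip":0},{"travel":[-55,0,0],"twist":0,"grip":0},{"travel":[-90,0,0],"twist":0,"grip":0},{"travel":[-120,0,0],"twist":0,"grip":0}]'
python3 -m handwheel '[{"travel":[0,-30,0],"twist":0,"grip":0},{"travel":[0,-70,0],"twist":0,"grip":0},{"travel":[0,-100,0],"twist":0,"grip":0},{"travel":[0,-120,0],"twist":0,"grip":0},{"travel":[0,-130,0],"twist":0,"grip":0},{"travel":[0,-130,0],"twist":0,"grip":0},{"travel":[0,-130,0],"twist":0,"grip":0},{"travel":[0,-130,0],"twist":0,"grip":0}]'
python3 look.py 8; cp pics/top_full8.png pics/topend.png
```

```text
clock: 10.7
tool_pos: [0.5014, 0.2685, 0.145]
tcp_rot: [102.8, 90.0, -5.2]
wrist_force: [0.8, 0.5, 0.8]
finger_gap: -0.0005
clock: 11.7
tool_pos: [0.3781, 0.3087, 0.1432]
tcp_rot: [-15.0, 90.0, -123.1]
wrist_force: [0.8, 0.3, 0.6]
finger_gap: -0.0002
[0.37807975 0.30871188 0.14319994] 11.7 [0.82 0.33 0.64]
[ 0.32  0.1  -0.16]
[0.2  0.04 0.69]
leverend 0.997 [0. 0.]
bushing 0.633 [ 0.25 -0.5 ]
endwall 0.861 [-2.125  6.   ]
```

View pics/top8.png

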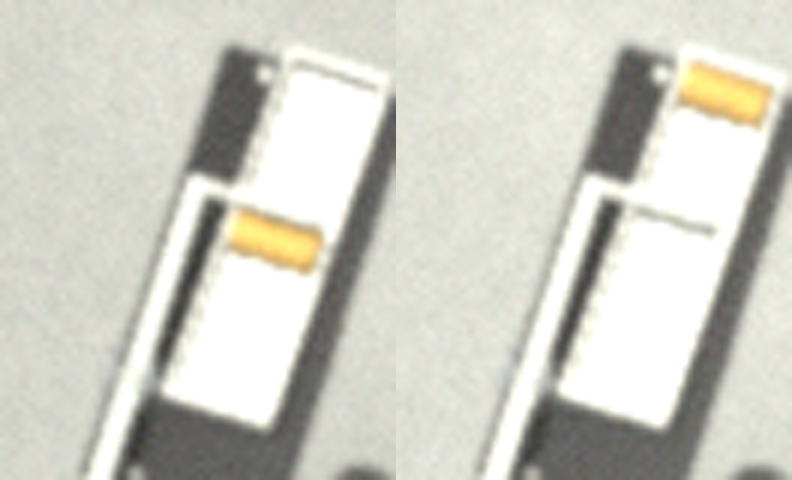

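View pics/side8.png

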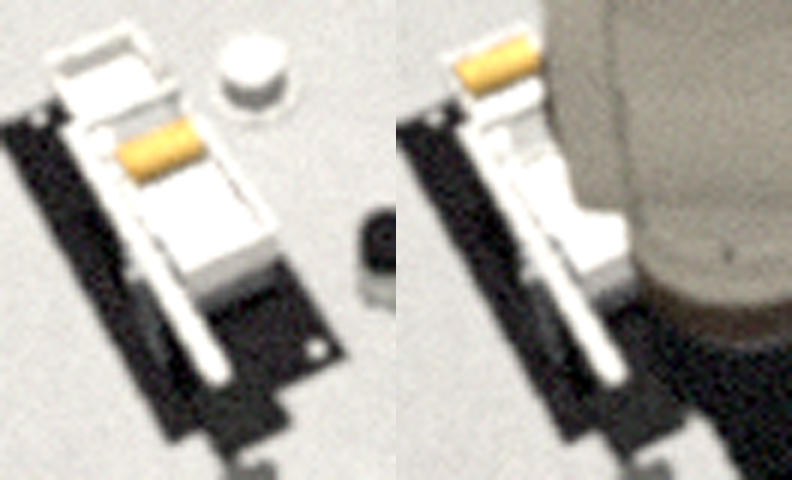

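View pics/topend.png

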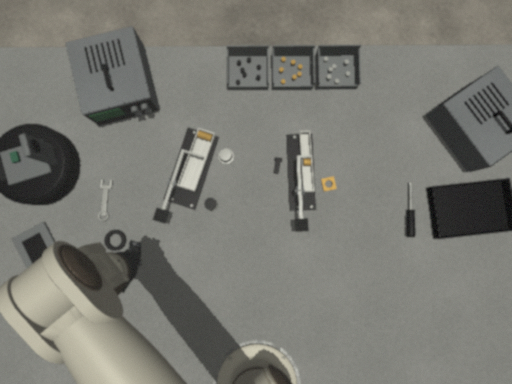

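```bash
python3 - <<'E'
from plant import bot
print(bot.finish_job())
E
```

```text
the job is handed in; nothing more can be done
None
```

The long bushing has been released and lies against the end wall of its chute. The lever is back up, the gate is shut, and I handed the job in at about 12 s.

**What I did:** I pressed the long dispenser's pad with the shut fingers until the gate lifted and the bushing rolled through. Then I eased the lever up and backed the arm clear.

**Last checks:**
- **Lever:** the last top picture shows its gate end exactly where it was at the start (zero pixel shift).
- **Bushing:** both cameras show it at the end wall.
- **Short dispenser and bystanders:** by eye in the top picture, the short bushing is still behind its gate and the other items look unmoved.
- **Contact force:** about 3–4 N at the wrist while pressing, and only noise (under 1 N) after backing off.

**What disagreed:** the pad only moved once the reported tool height was 30 to 40 mm lower than the given pad height. My first two press depths therefore touched nothing. I found this by comparing pictures and pressed lower in steps, checking the force and pictures. I did not find the cause of the offset.

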